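# Stow the second L-plate and bolt the tray

### The job

The sliding bolt of the plate tray has been left part-way across. Draw it back, lay the loose L-shaped plate flat into the empty space beside its twin, so that the two fill the tray, and shoot the bolt fully home into its keeper over both plates. Leave the spray can and the brass fitting close by where they are.

Things in the scene. Friction and masses are not known exactly. Their poses are not given: they have to be found in the camera images.
- tray: low open tray screwed to the bench, crossed by a sliding bolt. Origin at bench height under its centre; x: the way the bolt shoots, z up. Inside 79 (x) by 114 mm (y), floor 4 mm above the bench; walls 18 mm high, flared outward above 12 mm. Two L-plates laid flat fill it with 9 mm play each way. The bolt's open-topped track (28 mm wide, 34 mm high) runs outside from x -45 to -159 mm
- plate_space (a point): centre, on the tray floor, of the 70 mm square round the empty L-shaped space in the tray's -y half (tray x +1.5, y -19 mm), about 3 mm clear all round; axes as the tray's. The loose plate fits there with its origin at this point and its yaw +90 deg to the tray's, its missing quarter then at -x +y, filled by plate_in
- keeper (a point): middle of the keeper, a small bridge outside the tray's +x wall, 37 mm high, 30 mm wide, from tray x +47 to +65 mm; this point lies on the bolt's axis, 24.5 mm above the bench
- plate_in: L-shaped steel plate equal to plate_out (0.3 kg), lying loose in the tray's +y half, where it stays: origin near tray x -1.5, y +19 mm, yaw -90 deg to the tray's
- plate_out: L-shaped steel plate, 0.2 to 0.4 kg, flat on the bench at any yaw: a 70x70 mm square, 12 mm thick, less its 35x35 mm quarter at +x +y. Origin: underside, centre of the square; z up. An upright grip tab, 24 (along x) by 10 mm (along y), stands at x -14, y -6 mm, from 12 to 52 mm above the underside
- plate_out_tab (a point): centre of the top edge of the grip tab of plate_out, 52 mm above its underside
- bolt (a joint): slide of the bolt, a 12 mm round bar, in m: 0 withdrawn, 0.104 end stop, fully home, tip 11 mm inside the keeper. Starts at 0.065 to 0.085, its tip over the empty space, which is free below 0.04. About 2.5 N moves it; it stays where left. Its underside, 18.5 mm above the bench, clears plates lying on the tray floor by 2.5 mm and catches on one that is not down
- bolt_knob (a point): centre of the top of the bolt's upright knob, a round stem 14 mm in diameter, 75.5 mm above the bench, free to grip from 37 mm up; it moves with the bolt, at tray x = -130 mm + bolt travel, y 0
- spray_can: small grey spray can lying on its side, 105x76x47 mm; bystander, origin at the centre of its underside
- brass_fitting: brass threaded fitting standing upright, 24x27x40 mm; bystander, origin at the centre of its underside
Things that resemble listed ones, but are neither listed nor needed, are in the scene too. Leave any brown look-alike of the plate_in alone.

How it is judged:
By the outcome, as a careful person would: the job done as asked, in the order asked, and still so for the second after the job is handed in, with the robot touching nothing.
It also fails if it takes over 59 s, if anything falls off the work surface, if the arm or the gripper's body presses on something with over 40 N, if the wrist force passes 120 N, or if a joint passes its speed limit or range.

### The arm

A 7-joint arm with a two-finger parallel gripper is mounted at the origin on a cart in front of the work surface, level with it; the furniture and walls round the work are solid. World frame = base frame: x ahead of the robot, y to its left, z up, the work surface at z = 0. Lengths are in mm, angles in rad, forces in N, time in s.
With the tool pointing down it reaches from about 425 to 950 mm from the base axis. Payload 4.7 kg.
Tool frame: the origin (TCP) lies midway between the tips of the shut fingers; the grasp point (between the pads) lies 19 mm behind it (grip_depth is the distance from the TCP to the grasp point, in mm); z points along the fingers, y is the direction in which the jaws open and shut (so a half turn about z gives the same grasp; the last joint's range is limited). The gripper opens to 87 mm and grips with 3 to 60 N. Pads are 19 mm wide; open, the fingers measure 117 mm over their backs; the gripper's body (75 mm by 190 mm) begins 51 mm behind the grasp point.
Start: joints at [-1.356, 0.469, -0.049, 1.532, 0.024, 1.141, -0.082], TCP at [162.896, 655.07, 193.473] pointing down, gripper open.
Joint ranges: [-2.59, 2.59], [-0.33, 1.99], [-1.39, 1.29], [0.1, 2.45], [-1.04, 4.18], [0.21, 1.99], [-2.66, 2.66]. Speed limits (rad/s): [2.57, 2.57, 3.14, 3.14, 3.14, 3.14, 3.14].

### API

Orientations are given as a unit quaternion [x, y, z, w].
In Python, from rig import * gives the robot as it stands. The module is installed in compiled form; this text tells all that it offers.
- The arm moves only by the tool jog_arm, never from a script. Its argument "motion" is a list of rows, each a list of 7 numbers: the shift along the tool's x, y, z in cm, then the turn, a rotation vector about the tool's x, y, z in degrees, then the finger opening in cm, from 0 to 8.7. In form: [[dx, dy, dz, wx, wy, wz, claw], ...]. A call has 1 to 8 rows; each row shifts and turns the commanded pose from where the row before left it, along the tool's axes as they then stand; what a row does not reach is not made up. A row lasts 1/8 s, in which the tool goes at most 62.5 mm and 10.7 degrees, less where a joint would pass 70% of its speed; a pose out of reach is approached as far as the arm can. A call with a gripper value outside its range is refused whole. The fingers move at their own pace and stop on an object; the grip force is fixed at half the most. Time passes only in rows, so rows that do not move let the fingers close. It gives the time, the measured TCP pose, the force and the opening at its end, in the units of the state.
- state(): the state, without advancing time (a new reading comes with each control period).
- camera(name): name is "scene" or "side" or "wrist"; returns a dict with "pixels" (420x560x3 uint8, red, green, blue), "mtx" (3x3 intrinsics, pixels), "dist_coeffs" ([k1, k2, p1, p2, k3] as OpenCV has them; the pictures are not rectified), "rvec" (rotation vector, rad) and "tvec" (3), from world to camera coordinates, as OpenCV has them; the wrist camera has in their place "tool_from_camera" (4x4, takes a point from camera to tool coordinates, whose origin is the TCP and whose axes are the flange's). Camera axes: x right, y down, z forward; pixel columns grow to the right and rows downward; lengths in mm; the calibration is good to about 2 mm. A picture is of the moment at which its call begins: read the wrist's pose just before it. There is no depth.
- job_done(): hands the job in, once; it reports no verdict.
The state is a dict: "time": time; "joint_positions": joint angles; "joint_velocities": joint speeds; "joint_efforts": joint torques, N m; "position": TCP position; "eef_rot": TCP orientation; "contact_force": force on the tool from outside, world axes, zero at the start; "moment": the same for the moment, N m; "gripper_width": opening from 0.0 (shut) to 1.0 (fully open).
Only numpy, scipy, OpenCV 4.12 (cv2) and the standard library are available. Lean on these libraries where they do the work, as an engineer would, in place of code of your own. Each camera call takes 0.05 s, during which the arm holds its last target.

## Working session

There is one attempt and no reset: what is moved stays moved. The work goes in short steps, Python scripts to look and compute and a tool call to move; the robot and the scene stay as the last step left them, time stands still between calls to the robot, and variables do not carry over. Pictures are saved under pics/ and viewed, and the job is handed in when it is done.

Besides the shell and the picture viewer there is one more tool, called in YAML: its name, and indented under it one key for each argument. jog_arm: Moves the arm, as the interface text tells. Its arguments: {"type":"object","properties":{"motion":{"type":"array"}},"required":["motion"]}

```bash
mkdir -p pics; cat > h.py <<'E'
from rig import *
import numpy as np, cv2
from scipy.spatial.transform import Rotation as R
def snap(name,fn):
    s=state(); c=camera(name); cv2.imwrite('pics/'+fn,c['pixels'][:,:,::-1]); 
    np.savez('pics/'+fn[:-4]+'.npz',pos=s['position'],q=s['eef_rot'],**{k:v for k,v in c.items()})
    return c
def cam(fn):
    c=dict(np.load('pics/'+fn+'.npz'))
    if 'rvec' in c:
        Rm=cv2.Rodrigues(c['rvec'])[0]; t=c['tvec'].reshape(3); return c,Rm.T,-Rm.T@t
    T=c['tool_from_camera']; Rt=R.from_quat(c['q']).as_matrix()
    return c,Rt@T[:3,:3],Rt@T[:3,3]+c['pos']
def ray(fn,uv):
    c,Rw,o=cam(fn); p=cv2.undistortPoints(np.array([[uv]],float),c['mtx'],c['dist_coeffs'])[0,0]
    d=Rw@np.array([p[0],p[1],1]); return o,d/np.linalg.norm(d)
def onz(fn,uv,z):
    o,d=ray(fn,uv); return o+d*(z-o[2])/d[2]
def tri(obs):
    A=np.zeros((3,3));b=np.zeros(3);L=[]
    for fn,uv in obs:
        o,d=ray(fn,uv);P=np.eye(3)-np.outer(d,d);A+=P;b+=P@o;L.append((o,P))
    x=np.linalg.solve(A,b); return x,[np.linalg.norm(P@(x-o)) for o,P in L]
def proj(fn,X):
    c,Rw,o=cam(fn); pc=(np.atleast_2d(X)-o)@Rw
    return cv2.projectPoints(pc,np.zeros(3),np.zeros(3),c['mtx'],c['dist_coeffs'])[0][:,0]
E
python3 - <<'E'
from h import *
for n in('scene','side','wrist'): snap(n,n+'0.png')
s=state()
for k in s: print(k,s[k])
for n in('scene0','side0','wrist0'): print(cam(n)[2], cam(n)[1][:,2])
E
```

```text
time 0.15
joint_positions [-1.3558692   0.46925325 -0.04861824  1.53342633  0.02408328  1.14100285
 -0.08229979]
joint_velocities [-1.88664715e-03 -2.41234999e-03 -1.01806532e-05 -4.10947543e-03
  4.21360977e-04  8.34925024e-04  4.12618617e-05]
joint_efforts [ 9.05737215e-04 -5.08427095e+01 -8.04584124e-02 -2.36418647e+01
 -6.12781034e-02  3.57148563e-02  1.15116600e-04]
position [162.79991366 654.5488639  192.63969896]
eef_rot [ 1.21592011e-01  9.92579879e-01 -7.48336855e-04 -8.05790548e-05]
contact_force [ 0.02975985 -0.33527527  0.38509866]
moment [-0.05019753  0.02486308  0.02990656]
gripper_width 0.9955518990685962
[  73.65165314 -731.90373712  538.50071174] [ 0.58331858  0.59370886 -0.55430067]
[246.66995036 506.80161021 470.13131882] [ 0.35776169 -0.8104117  -0.46393906]
[ 91.31958143 671.56729388 384.24897952] [ 0.25621074 -0.06515636 -0.96442247]
```

View pics/scene0.png

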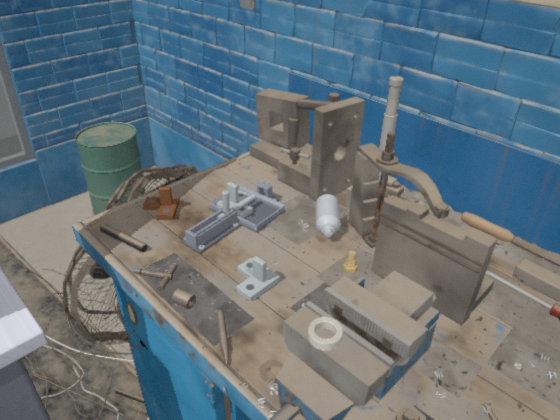

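View pics/side0.png

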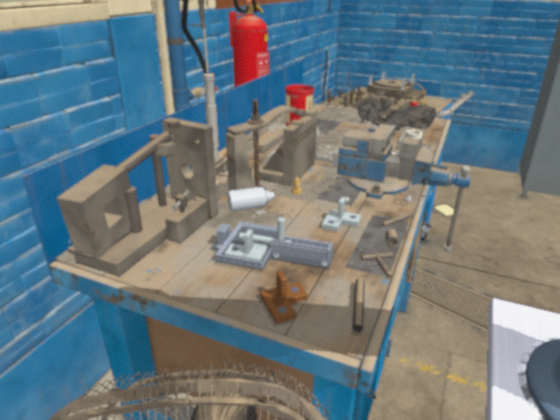

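View pics/wrist0.png

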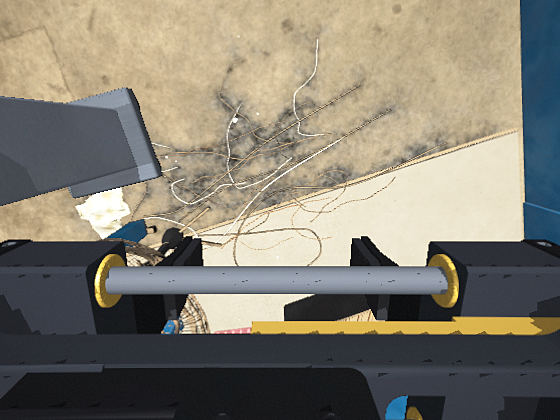

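The scene view shows the loose plate at (257,277), the tray at (235,215), the can at (327,215), the fitting at (351,262) and the brown look-alike at (163,203). In the side view the plate is at (342,217), the tray at (265,245) and the brown one at (283,297). The wrist view shows only the floor. Next I'll crop in close.

```bash
python3 - <<'E'
import cv2
a=cv2.imread('pics/scene0.png')[170:310,140:300];cv2.imwrite('pics/sc0c.png',cv2.resize(a,None,fx=4.2,fy=4.2,interpolation=cv2.INTER_CUBIC))
a=cv2.imread('pics/side0.png')[180:330,205:375];cv2.imwrite('pics/si0c.png',cv2.resize(a,None,fx=4,fy=4,interpolation=cv2.INTER_CUBIC))
E
```

```text
(no output)
```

View pics/sc0c.png

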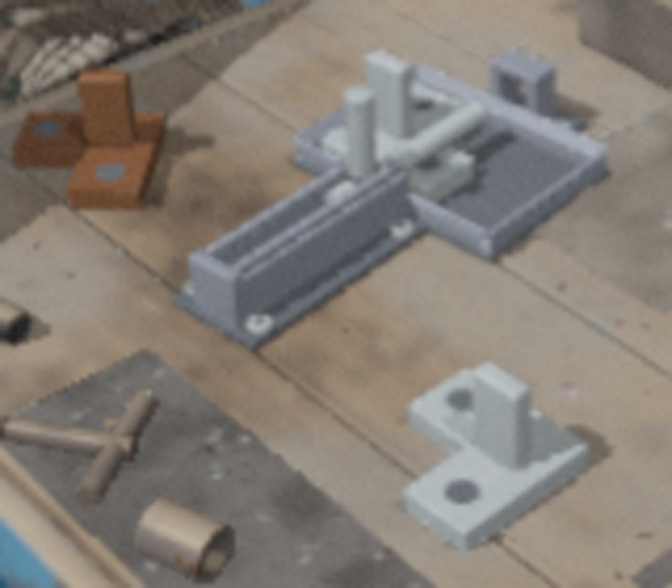

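View pics/si0c.png

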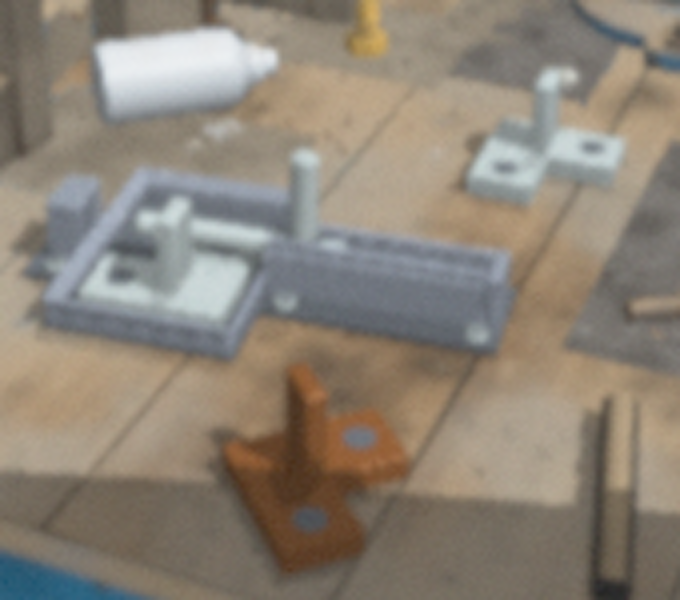

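```bash
python3 - <<'E'
from h import *
S=lambda u,v:('scene0',(u/4.2+140,v/4.2+170)); D=lambda u,v:('side0',(u/4+205,v/4+180))
np.set_printoptions(precision=1,suppress=True)
print('tab',tri([S(503,376),D(556,75)]))
print('knob',tri([S(359,93),D(304,155)]))
for n,p in dict(right=(605,150),bot=(490,250),left=(298,135),top=(415,70)).items(): print(n,onz(*S(*p),18))
for n,p in dict(sleft=(47,302),sbot=(228,350),stop=(140,172)).items(): print(n,onz(*D(*p),18))
print('track end', onz(*S(255,345),0), onz(*S(215,262),34),'keeper top',onz(*S(522,60),37), onz(*D(75,182),37))
for n,p in dict(a=(410,410),b=(408,495),c=(465,535),d=(585,450)).items(): print('plate',n,onz(*S(*p),12))
for n,p in dict(a=(475,180),b=(528,190),c=(612,170),d=(625,150)).items(): print('plate',n,onz(*D(*p),12))
print('can',onz('scene0',(327,215),24),'brass',onz('scene0',(351,268),0))
E
```

```text
tab (array([ 454.8, -308.5,   52.9]), [np.float64(2.2361672587338823), np.float64(2.236167258733999)])
knob (array([ 525.5, -136.7,   74.1]), [np.float64(0.29276619099349344), np.float64(0.2927661909935177)])
right [ 635.1 -186.6   18. ]
bot [ 539.7 -208.8   18. ]
left [534.2 -74.6  18. ]
top [615.9 -66.8  18. ]
sleft [617.2 -53.1  18. ]
sbot [525.2 -53.8  18. ]
stop [ 635.1 -175.9   18. ]
track end [ 434.5 -172.3    0. ] [ 432.7 -150.3   34. ] keeper top [ 641.7 -120.2   37. ] [ 643.3 -125.3   37. ]
plate a [ 447.7 -261.7   12. ]
plate b [ 415.2 -299.1   12. ]
plate c [ 416.9 -330.4   12. ]
plate d [ 483.1 -327.8   12. ]
plate a [ 476.6 -249.8   12. ]
plate b [ 448.2 -251.3   12. ]
plate c [ 413.8 -289.7   12. ]
plate d [ 412.9 -313.8   12. ]
can [ 667.1 -273.6   24. ] brass [ 600.9 -388.5    0. ]
```

jog_arm:
  motion:
    - [-6, 0, -1, 0, 0, 5.3, 8.7]
    - [-6, 0, -1, 0, 0, 5.3, 8.7]
    - [-6, 0, -1, 0, 0, 5.3, 8.7]
    - [-6, 0, -1, 0, 0, 5.3, 8.7]
    - [-6, 0, -1, 0, 0, 5.3, 8.7]
    - [-6, 0, -1, 0, 0, 5.3, 8.7]
    - [-6, 0, 0, 0, 0, 5.3, 8.7]
    - [-6, 0, 0, 0, 0, 5.3, 8.7]

```text
time: 1.15
position: [559.8, 401.3, 253.1]
eef_rot: [0.474, 0.881, -0.0, -0.0]
contact_force: [1.1, 0.4, -0.5]
gripper_width: 1.0
```

jog_arm:
  motion:
    - [-4.7, -3.5, 0, 0, 0, 3, 8.7]
    - [-4.9, -3.2, 0, 0, 0, 3, 8.7]
    - [-5.1, -2.9, 0, 0, 0, 3, 8.7]
    - [-5.3, -2.6, 0, 0, 0, 3, 8.7]
    - [-5.4, -2.3, 0, 0, 0, 3, 8.7]
    - [-5.5, -2.0, 0, 0, 0, 3, 8.7]
    - [-5.6, -1.8, 0, 0, 0, 3, 8.7]
    - [-5.7, -1.6, 0, 0, 0, 3, 8.7]

```text
time: 2.15
position: [540.7, -68.6, 253.4]
eef_rot: [0.646, 0.764, 0.0, -0.0]
contact_force: [1.2, 0.1, -0.4]
gripper_width: 0.999
```

jog_arm:
  motion:
    - [-5.8, -1.0, 0, 0, 0, 0, 8.7]
    - [-5.8, -1.0, 0, 0, 0, 0, 8.7]
    - [-5.8, -1.0, 0, 0, 0, 0, 8.7]
    - [0, 0, 0, 0, 0, 0, 8.7]

```text
time: 2.65
position: [538.5, -249.7, 253.4]
eef_rot: [0.649, 0.761, -0.001, 0.001]
contact_force: [0.5, 1.3, -0.2]
gripper_width: 1.003
```

```bash
python3 - <<'E'
from h import *
snap('wrist','w1.png');print(state()['position'],R.from_quat(state()['eef_rot']).as_matrix())
E
```

```text
[ 539.54559466 -246.00878563  253.0770395 ] [[-1.62155529e-01  9.86764795e-01 -9.07900972e-04]
 [ 9.86765158e-01  1.62155147e-01 -4.79802760e-04]
 [-3.26231656e-04 -9.73687717e-04 -9.99999473e-01]]
```

View pics/w1.png

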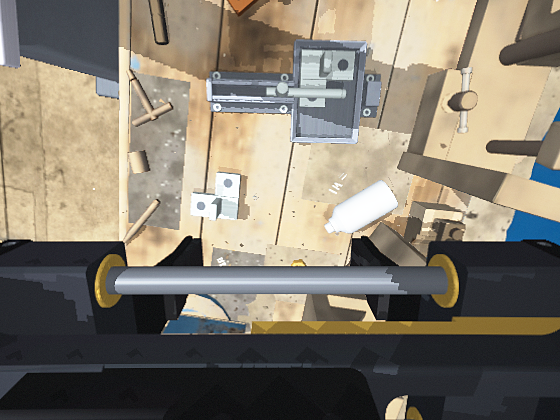

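```bash
python3 - <<'E'
import cv2
a=cv2.imread('pics/w1.png')[30:230,185:395];cv2.imwrite('pics/w1c.png',cv2.resize(a,None,fx=3,fy=3,interpolation=cv2.INTER_CUBIC))
E
```

```text
(no output)
```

View pics/w1c.png

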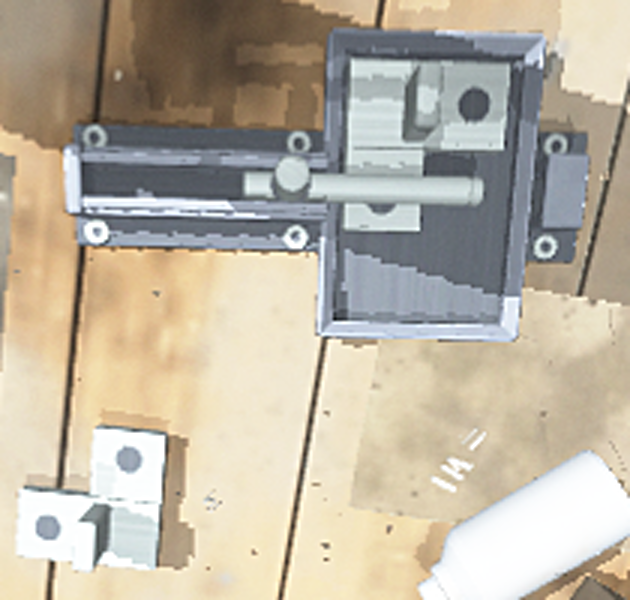

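```bash
cat >m1.py <<'E'
from h import *
np.set_printoptions(precision=1,suppress=True)
W=lambda u,v:('w1',(u/3+185,v/3+30))
S=lambda u,v:('scene0',(u/4.2+140,v/4.2+170)); D=lambda u,v:('side0',(u/4+205,v/4+180))
print('knob',tri([S(359,93),D(304,155)]),tri([S(359,93),D(304,155),W(292,173)]),tri([S(359,93),W(292,173)]))
print('tab',tri([S(503,376),W(88,540)]),tri([S(503,376),D(556,75),W(88,540)]))
sc={'a':(94,136),'b':(298,142),'c':(96,232),'d':(295,237),'k1':(556,145),'k2':(545,246)}
for k,v in sc.items(): print(k,onz(*W(*v),5))
c=[onz(*W(*v),18) for v in [(328,30),(550,34),(518,338),(317,335)]]
print(np.array(c),np.mean(c,0))
e=lambda a,b:(np.linalg.norm(b-a),np.degrees(np.arctan2(*(b-a)[[1,0]])))
print([e(c[i],c[(i+1)%4]) for i in range(4)])
p=[onz(*W(*v),12) for v in [(94,426),(166,432),(155,569),(17,555),(19,488),(97,493)]]
print(np.array(p)); print([e(p[i],p[(i+1)%6]) for i in range(6)])
print('tipbolt',onz(*W(482,190),24.5),'tail',onz(*W(245,184),24.5))
E
python3 m1.py
```

```text
knob (array([ 525.5, -136.7,   74.1]), [np.float64(0.29276619099349344), np.float64(0.2927661909935177)]) (array([ 525.6, -136.5,   74.1]), [np.float64(0.2692833599351542), np.float64(0.378533468692565), np.float64(0.21169142144436023)]) (array([ 525.8, -136.5,   74.1]), [np.float64(0.12528593099076205), np.float64(0.12528593099070648)])
tab (array([ 459.4, -304.2,   49.6]), [np.float64(0.9490623137287119), np.float64(0.9490623137286198)]) (array([ 456.6, -305.7,   51.5]), [np.float64(2.0757727198026394), np.float64(4.24550176297382), np.float64(3.4846097956051962)])
a [ 434.5 -127.3    5. ]
b [ 526.3 -115.2    5. ]
c [ 439.6 -168.2    5. ]
d [ 531.6 -155.8    5. ]
k1 [642.2 -98.2   5. ]
k2 [ 647.7 -141.5    5. ]
[[ 531.7  -71.6   18. ]
 [ 625.6  -58.4   18. ]
 [ 641.5 -184.3   18. ]
 [ 548.7 -197.6   18. ]] [ 586.9 -128.    18. ]
[(np.float64(94.85146665632445), np.float64(7.970707673158324)), (np.float64(126.9089819452753), np.float64(-82.81204587645522)), (np.float64(93.75455444930664), np.float64(-171.83922375545055)), (np.float64(127.20974388540533), np.float64(97.68411389490359))]
[[ 449.3 -257.6   12. ]
 [ 484.2 -255.    12. ]
 [ 487.5 -325.4   12. ]
 [ 417.7 -329.    12. ]
 [ 415.8 -294.2   12. ]
 [ 454.2 -290.6   12. ]]
[(np.float64(35.024358312727195), np.float64(4.269765442666951)), (np.float64(70.48707309936854), np.float64(-87.35745484087839)), (np.float64(69.88626367510302), np.float64(-177.04598658805426)), (np.float64(34.870022979643025), np.float64(93.0280984053184)), (np.float64(38.55467042040595), np.float64(5.298387424723788)), (np.float64(33.39061118610511), np.float64(98.49305728176205))]
tipbolt [ 609.4 -124.6   24.5] tail [ 506.  -138.4   24.5]
```

Objects that could be taken for each other:
- **Loose plate:** grey and loose at wrist (217,197), scene (257,277). I choose this one.
- **plate_in:** grey, in the tray at wrist (325,65).
- **Brown look-alike:** wrist (250,3), scene (163,203). I'll leave it alone.
- **Upright cylinders:** the bolt knob is at wrist (282,88), and plate_in's tab is at (327,65).

The crop confirms these choices. First I'll draw the bolt back, going above the knob.

jog_arm:
  motion:
    - [3.7, 0.2, 2, 0, 0, 1.6, 5]
    - [3.7, 0.1, 4, 0, 0, 0, 5]
    - [3.6, 0.1, 4, 0, 0, 0, 5]
    - [0, 0, 2, 0, 0, 0, 5]
    - [0, 0, 0, 0, 0, 0, 5]

```text
time: 3.32
position: [527.1, -131.6, 132.0]
eef_rot: [0.655, 0.756, -0.001, -0.002]
contact_force: [-0.3, 0.1, 0.5]
gripper_width: 0.598
```

```bash
python3 - <<'E'
from h import *
snap('wrist','w2.png');print(state()['position'],R.from_quat(state()['eef_rot']).as_matrix(),state()['gripper_width'])
E
```

```text
[ 528.17706    -132.7847471   133.29971446] [[-1.41645642e-01  9.89917047e-01 -8.67726268e-04]
 [ 9.89917238e-01  1.41646102e-01  4.93537435e-04]
 [ 6.11471163e-04 -7.89069763e-04 -9.99999502e-01]] 0.5865473383182253
```

View pics/w2.png

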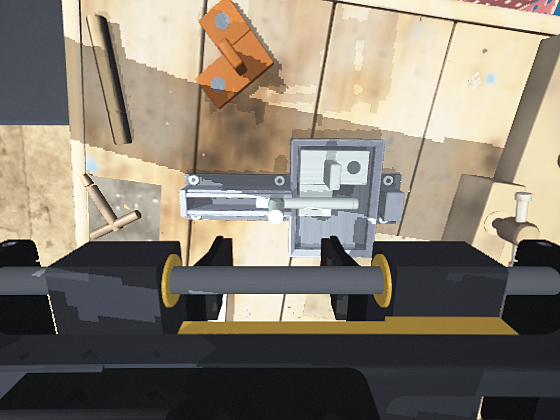

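```bash
python3 - <<'E'
import cv2
a=cv2.imread('pics/w2.png')[125:265,170:410];cv2.imwrite('pics/w2c.png',cv2.resize(a,None,fx=3.3,fy=3.3,interpolation=cv2.INTER_CUBIC))
E
```

```text
(no output)
```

View pics/w2c.png

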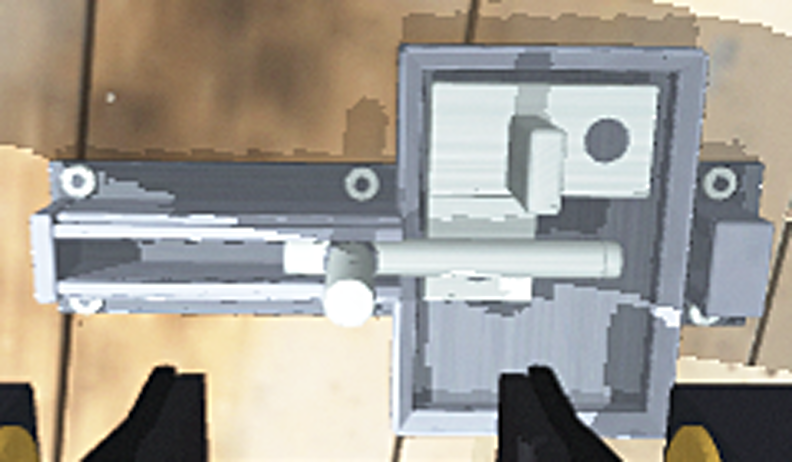

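```bash
cat >m2.py <<'E'
from h import *
np.set_printoptions(precision=1,suppress=True)
W=lambda u,v:('w1',(u/3+185,v/3+30))
V=lambda u,v:('w2',(u/3.3+170,v/3.3+125))
S=lambda u,v:('scene0',(u/4.2+140,v/4.2+170))
print('knob',tri([S(359,93),V(349,303)]),tri([W(292,173),V(349,303)]))
for n,a,b in [('s1',(94,136),(78,181)),('s2',(298,142),(361,183)),('k1',(556,145),(719,184)),('TL',(328,30),(401,45)),('TR',(550,34),(706,52)),('BR',(518,338),(664,437)),('BL',(317,335),(395,430)),('tip',(482,190),(618,258))]:
    print(n,*tri([W(*a),V(*b)]))
c=np.array([onz(*V(*v),18) for v in [(401,45),(706,52),(664,437),(395,430)]]);print(c,c.mean(0))
# plate_in outline
print('platein',[onz(*V(*v),16) for v in [(432,84),(660,86),(652,198)]])
print('floor corners',[onz(*V(*v),4) for v in [(648,408),(415,405)]])
E
python3 m2.py
```

```text
knob (array([ 525.7, -136.7,   74.2]), [np.float64(0.09832438617735151), np.float64(0.09832438617724035)]) (array([ 525.7, -136.5,   74.8]), [np.float64(0.08202364502238667), np.float64(0.08202364502221547)])
s1 [ 435.7 -127.9   10.2] [np.float64(0.10284336525574163), np.float64(0.10284336525571061)]
s2 [ 526.2 -115.7    8.8] [np.float64(0.05070300996785592), np.float64(0.05070300996816427)]
k1 [640.6 -99.3   9.9] [np.float64(0.3671477531031918), np.float64(0.36714775310337316)]
TL [531.8 -70.7  14.6] [np.float64(0.09087273908674375), np.float64(0.09087273908666979)]
TR [624.3 -59.1  18.6] [np.float64(1.1770262527901292), np.float64(1.1770262527901685)]
BR [ 640.2 -184.6   18.6] [np.float64(1.0885779028282985), np.float64(1.0885779028282656)]
BL [ 549.4 -197.8   13.5] [np.float64(0.5037810589488904), np.float64(0.503781058948774)]
tip [ 609.  -124.8   25.2] [np.float64(0.31999404016572797), np.float64(0.31999404016559935)]
[[ 531.7  -70.6   18. ]
 [ 623.4  -59.6   18. ]
 [ 639.4 -185.1   18. ]
 [ 549.4 -195.7   18. ]] [ 586.  -127.7   18. ]
platein [array([543.1, -80.8,  16. ]), array([612.6, -71.5,  16. ]), array([ 617.9, -106.1,   16. ])]
floor corners [array([ 637.1, -180.9,    4. ]), array([ 556.4, -191.5,    4. ])]
```

jog_arm:
  motion:
    - [-0.35, -0.3, 0, 0, 0, 0, 5]
    - [0, 0, 4, 0, 0, 0, 5]
    - [0, 0, 4, 0, 0, 0, 5]
    - [0, 0, 1.2, 0, 0, 0, 5]
    - [0, 0, 0, 0, 0, 0, 1]
    - [0, 0, 0, 0, 0, 0, 1]
    - [0, 0, 0, 0, 0, 0, 1]
    - [0, 0, 0, 0, 0, 0, 1]

```text
time: 4.38
position: [526.3, -138.0, 42.2]
eef_rot: [0.656, 0.755, 0.001, 0.001]
contact_force: [-0.3, -0.1, -0.4]
gripper_width: 0.209
```

jog_arm:
  motion:
    - [0, 0, 0, 0, 0, 0, 1]
    - [0, 0, 0, 0, 0, 0, 1]
    - [0, 0, 0, 0, 0, 0, 1]
    - [0, -0.5, 0, 0, 0, 0, 1]
    - [0, -1, 0, 0, 0, 0, 1]
    - [0, 0, 0, 0, 0, 0, 1]

```text
time: 5.12
position: [509.4, -140.2, 41.8]
eef_rot: [0.656, 0.755, -0.0, -0.001]
contact_force: [-0.9, 1.2, 7.4]
gripper_width: 0.133
```

jog_arm:
  motion:
    - [0, -1, 0, 0, 0, 0, 1]
    - [0, -1, 0, 0, 0, 0, 1]
    - [0, -1, 0, 0, 0, 0, 1]
    - [0, -1, 0, 0, 0, 0, 1]
    - [0, -0.6, 0, 0, 0, 0, 1]
    - [0, 0, 0, 0, 0, 0, 1]

```text
time: 5.88
position: [463.8, -146.3, 41.8]
eef_rot: [0.656, 0.755, 0.0, -0.001]
contact_force: [0.3, 2.0, 9.4]
gripper_width: 0.137
```

jog_arm:
  motion:
    - [0, 0, 0, 0, 0, 0, 4]
    - [0, 0, 0, 0, 0, 0, 4]
    - [0, 0, -4, 0, 0, 0, 5]
    - [0, 0, -6, 0, 0, 0, 5]
    - [-6, -1.2, -1, 0, 0, 4, 5]
    - [-6, -1.2, 0, 0, 0, 1, 5]
    - [-6, -1.1, 0, 0, 0, 0, 5]
    - [0, 0, 0, 0, 0, 0, 5]

```text
time: 6.88
position: [442.3, -334.3, 151.0]
eef_rot: [0.692, 0.722, -0.002, -0.0]
contact_force: [0.2, 0.5, -0.6]
gripper_width: 0.573
```

```bash
python3 - <<'E'
from h import *
snap('wrist','w3.png');print(state()['position'],R.from_quat(state()['eef_rot']).as_matrix(),state()['gripper_width'])
a=cv2.imread('pics/w3.png')[0:280,100:480];cv2.imwrite('pics/w3c.png',cv2.resize(a,None,fx=2,fy=2,interpolation=cv2.INTER_CUBIC))
E
```

```text
[ 443.58393137 -330.8667895   150.49159832] [[-4.70995601e-02  9.98885935e-01 -2.91889889e-03]
 [ 9.98890121e-01  4.71005175e-02  2.60119003e-04]
 [ 3.97310862e-04 -2.90340778e-03 -9.99995706e-01]] 0.5735754546143805
```

View pics/w3c.png

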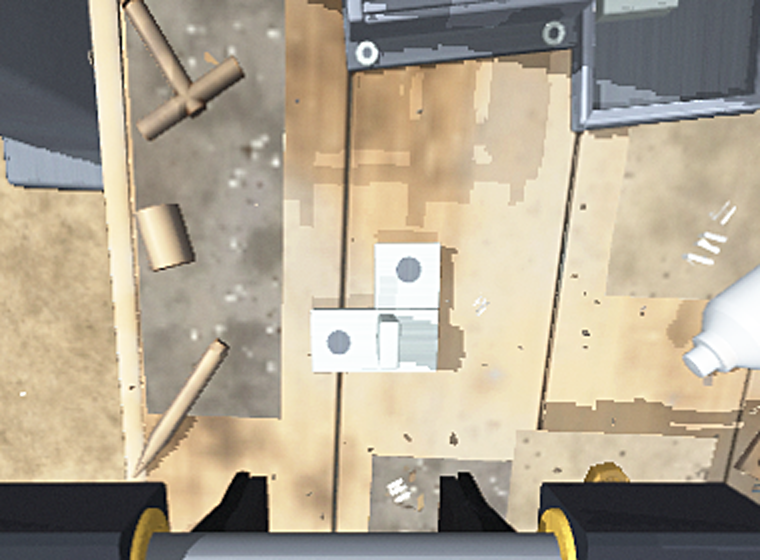

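```bash
python3 - <<'E'
import cv2
a=cv2.imread('pics/w3.png')[115:195,245:330];cv2.imwrite('pics/w3d.png',cv2.resize(a,None,fx=7,fy=7,interpolation=cv2.INTER_CUBIC))
E
```

```text
(no output)
```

View pics/w3d.png

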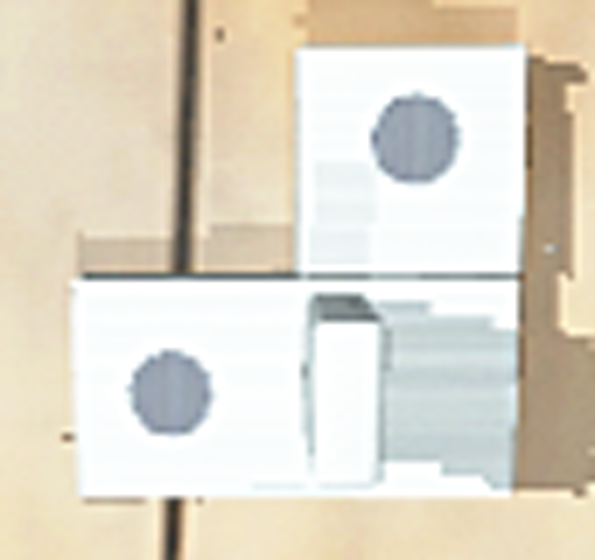

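```bash
python3 - <<'E'
from h import *
np.set_printoptions(precision=1,suppress=True)
W=lambda u,v:('w1',(u/3+185,v/3+30)); S=lambda u,v:('scene0',(u/4.2+140,v/4.2+170))
P=lambda u,v:('w3',(u/7+245,v/7+115))
print(tri([S(503,376),P(347,403)]),tri([W(86,540),P(347,403)]), onz(*P(347,403),52))
p=np.array([onz(*P(*v),12) for v in [(298,47),(525,45),(513,494),(79,494),(76,280)]]);print(p,(p[1]+p[3])/2)
e=lambda a,b:(np.linalg.norm(b-a),np.degrees(np.arctan2(*(b-a)[[1,0]])))
print([e(p[i],p[i+1]) for i in range(4)])
for a,b in [((166,432),(525,45)),((155,569),(513,494)),((17,555),(79,494)),((94,426),(298,47))]: print(tri([W(*a),P(*b)]))
print(proj('w3',[[451,-292,0]]))
E
```

```text
(array([ 457.7, -306.6,   52. ]), [np.float64(0.5830799653430402), np.float64(0.5830799653430158)]) (array([ 457.2, -306.7,   43. ]), [np.float64(1.0753842171104524), np.float64(1.075384217110337)]) [ 457.2 -306.3   52. ]
[[ 449.2 -258.4   12. ]
 [ 483.6 -256.6   12. ]
 [ 487.4 -325.9   12. ]
 [ 417.6 -328.9   12. ]
 [ 416.3 -294.8   12. ]] [ 450.6 -292.8   12. ]
[(np.float64(34.48685541246549), np.float64(2.873312474541026)), (np.float64(69.35996768146286), np.float64(-86.89517564594736)), (np.float64(69.87666469493513), np.float64(-177.54029934380463)), (np.float64(34.090365883893774), np.float64(92.18064665387311))]
(array([ 484. , -256.2,    7. ]), [np.float64(0.44996216204950645), np.float64(0.4499621620495143)])
(array([ 487.4, -325.9,   10.9]), [np.float64(0.18876599666483418), np.float64(0.18876599666488036)])
(array([ 417.6, -329. ,   11.9]), [np.float64(0.06751456169394364), np.float64(0.06751456169395491)])
(array([ 449.1, -258.1,    9.9]), [np.float64(0.2517673358239438), np.float64(0.2517673358239877)])
[[287.3 152.8]]
```

jog_arm:
  motion:
    - [2.4, 1.5, 0, 0, 0, 0, 5]
    - [0, 0, 5, 0, 0, 0, 5]
    - [0, 0, 3, 0, 0, 0, 5]
    - [0, 0, 0, 0, 0, 0, 5]
    - [0, 0, 0, 0, 0, 0, 5]

```text
time: 7.55
position: [460.5, -303.7, 72.2]
eef_rot: [0.688, 0.726, 0.0, 0.0]
contact_force: [-0.2, -0.3, -0.1]
gripper_width: 0.577
```

```bash
python3 - <<'E'
from h import *
for i in range(3):
    camera('wrist'); s=state();print(s['position'],R.from_quat(s['eef_rot']).as_rotvec(),s['joint_velocities'].round(3) if hasattr(s['joint_velocities'],'round') else '')
E
```

```text
[ 460.83433508 -304.06222775   72.63792042] [2.15989626e+00 2.27892288e+00 1.31649670e-03] [ 0.001 -0.006  0.003 -0.005 -0.002 -0.006  0.004]
[ 460.89159498 -304.26908201   72.79867164] [2.15995144e+00 2.27824002e+00 1.63002659e-03] [ 0.004 -0.003  0.001  0.001 -0.002 -0.001  0.001]
[ 460.83046636 -304.3393706    72.76096167] [2.16013130e+00 2.27806510e+00 1.64679791e-03] [ 0.003  0.002  0.002  0.004 -0.    -0.001  0.002]
```

jog_arm:
  motion:
    - [-0.2, -0.35, 0, 0, 0, -0.3, 5]
    - [0, 0, 2.7, 0, 0, 0, 5]
    - [0, 0, 2.5, 0, 0, 0, 4]
    - [0, 0, 0, 0, 0, 0, 4]
    - [0, 0, 0, 0, 0, 0, 4]

```text
time: 8.32
position: [457.0, -306.9, 20.3]
eef_rot: [0.686, 0.727, 0.0, 0.001]
contact_force: [0.1, -0.1, 0.7]
gripper_width: 0.467
```

```bash
python3 - <<'E'
from h import *
c=snap('scene','s2.png');snap('wrist','w4.png');s=state();print(s['position'],s['contact_force'],s['gripper_width'])
a=cv2.imread('pics/s2.png')[170:310,140:300];b=cv2.imread('pics/w4.png')[120:260,200:360]
cv2.imwrite('pics/s2c.png',cv2.resize(np.hstack([a,b]),None,fx=2.5,fy=2.5,interpolation=cv2.INTER_CUBIC))
E
```

```text
[ 457.31013882 -306.87879424   20.59951564] [ 0.82927182 -0.64382732  0.13929268] 0.458478148613755
```

View pics/s2c.png

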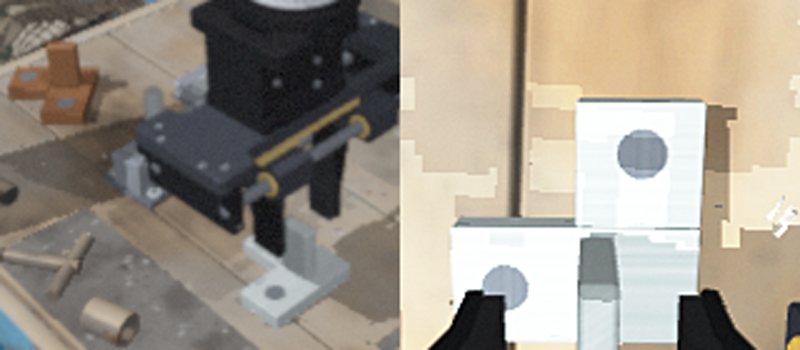

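The tab sits centred between the fingers, at about x 600 of the right half with the fingers near 480 and 700. Now I'll close and lift.

jog_arm:
  motion:
    - [0, 0, 0, 0, 0, 0, 0.4]
    - [0, 0, 0, 0, 0, 0, 0.4]
    - [0, 0, 0, 0, 0, 0, 0.4]
    - [0, 0, 0, 0, 0, 0, 0.4]
    - [0, 0, 0, 0, 0, 0, 0.4]
    - [0, 0, 0, 0, 0, 0, 0.4]
    - [0, 0, -1, 0, 0, 0, 0.4]
    - [0, 0, 0, 0, 0, 0, 0.4]

```text
time: 9.43
position: [456.6, -306.5, 30.0]
eef_rot: [0.686, 0.727, 0.0, 0.0]
contact_force: [0.4, -0.1, -2.0]
gripper_width: 0.105
```

jog_arm:
  motion:
    - [0, 0, -3, 0, 0, 0, 0.4]
    - [0, 0, -2.5, 0, 0, 0, 0.4]
    - [3.5, 3.7, 0, 0, 0, 0, 0.4]
    - [3.5, 3.7, 0, 0, 0, 0, 0.4]
    - [3.5, 3.7, 0, 0, 0, 0, 0.4]
    - [3.4, 3.7, 0, 0, 0, -5, 0.4]
    - [0, 0, 0, 0, 0, 0, 0.4]
    - [0, 0, 0, 0, 0, 0, 0.4]

```text
time: 10.42
position: [595.3, -159.2, 83.9]
eef_rot: [0.654, 0.757, -0.001, -0.0]
contact_force: [-0.9, -0.8, -3.1]
gripper_width: 0.102
```

```bash
python3 - <<'E'
from h import *
c=snap('scene','s3.png');snap('side','d3.png');snap('wrist','w5.png');s=state();print(s['position'],s['contact_force'],R.from_quat(s['eef_rot']).as_matrix())
a=cv2.imread('pics/w5.png')[60:280,180:440]
cv2.imwrite('pics/w5c.png',cv2.resize(a,None,fx=3,fy=3,interpolation=cv2.INTER_CUBIC))
a=cv2.imread('pics/d3.png')[180:330,205:375];cv2.imwrite('pics/d3c.png',cv2.resize(a,None,fx=4,fy=4,interpolation=cv2.INTER_CUBIC))
E
```

```text
[ 595.07322207 -160.43023822   84.40755074] [-0.15004628  0.03137364 -2.24530323] [[-1.42101027e-01  9.89851913e-01 -6.98232358e-04]
 [ 9.89852117e-01  1.42100779e-01 -3.93240411e-04]
 [-2.90030411e-04 -7.47026644e-04 -9.99999679e-01]]
```

View pics/w5c.png

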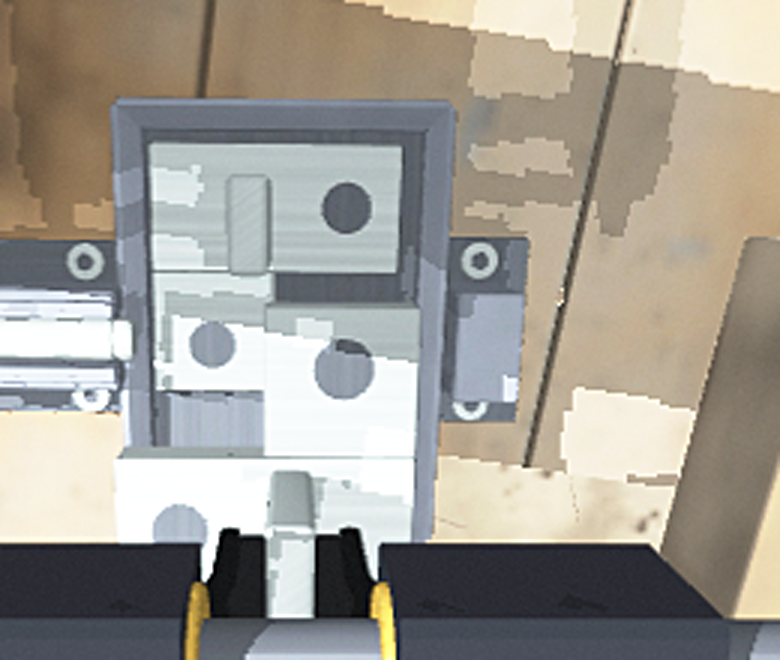

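View pics/d3c.png

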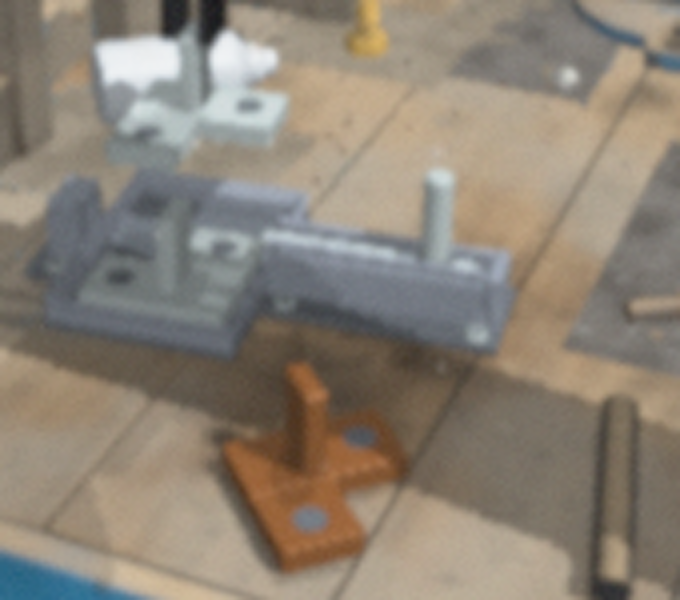

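```bash
cat > m5.py <<'E'
from h import *
np.set_printoptions(precision=1,suppress=True)
Q=lambda u,v:('w5',(u/3+180,v/3+60))
z=84.4-20.5+12
for n,v in dict(inner=(265,458),right=(415,458),left=(118,459),tr=(418,310),tl=(267,310)).items(): print(n,onz(*Q(*v),z))
c0=np.array([586.4,-127.8]);th=np.radians(7.8);Rt=np.array([[np.cos(th),np.sin(th)],[-np.sin(th),np.cos(th)]])
t=lambda p:np.r_[Rt@(p[:2]-c0),p[2]]
print('in tray frame:')
for n,v,zz in [('TL',(117,100),18),('TR',(455,104),18),('flTL',(146,132),12),('flTR',(423,137),12),('pinTL',(150,143),16),('pinTR',(405,147),16),('pinBR',(400,272),16),('pinarmBR',(265,390),16),('pinarmBL',(155,388),16),('s1',(85,260),9),('k1',(480,261),9),('k2',(470,408),9),('s2',(92,396),9),('keepTL',(459,294),37),('keepTR',(524,297),37),('keepBL',(452,396),37),('bolttip',(129,340),24.5)]:
    print(n,t(onz(*Q(*v),zz)))
print('tcp',t(state()['position']))
P=lambda u,v:('w2',(u/3.3+170,v/3.3+125))
for n,v,zz in [('TL',(401,45),18),('TR',(706,52),18),('BR',(664,437),18),('BL',(395,430),18),('pinTL',(432,84),16),('pinTR',(660,86),16),('pinBR',(652,198),16)]: print('w2',n,t(onz(*P(*v),zz)))
E
python3 m5.py
```

```text
inner [ 586.1 -148.2   75.9]
right [ 620.7 -143.3   75.9]
left [ 552.2 -153.3   75.9]
tr [ 615.2 -109.3   75.9]
tl [ 581.9 -114.1   75.9]
in tray frame:
TL [-44.6  63.4  18. ]
TR [46.8 62.9 18. ]
flTL [-37.9  55.7  12. ]
flTR [39.4 54.8 12. ]
pinTL [-36.3  52.6  16. ]
pinTR [34.  51.9 16. ]
pinBR [34. 18. 16.]
pinarmBR [ -4.7 -16.7  16. ]
pinarmBL [-37.3 -16.3  16. ]
s1 [-57.6  20.3   9. ]
k1 [58.1 20.7  9. ]
k2 [ 57.9 -23.4   9. ]
s2 [-57.7 -20.4   9. ]
keepTL [47.3 14.  37. ]
keepTR [64.5 13.3 37. ]
keepBL [ 46.9 -13.6  37. ]
bolttip [-42.9  -0.8  24.5]
tcp [  4.2 -33.5  84.4]
w2 TL [-46.4  64.1  18. ]
w2 TR [45.9 62.6 18. ]
w2 BR [ 44.7 -64.   18. ]
w2 BL [-45.8 -62.3  18. ]
w2 pinTL [-36.5  52.4  16. ]
w2 pinTR [33.6 52.2 16. ]
w2 pinBR [34.2 17.3 16. ]
```

jog_arm:
  motion:
    - [0, 0.4, 0, 0, 0, 0.6, 0.4]
    - [0, 0, 2, 0, 0, 0, 0.4]
    - [0, 0, 2, 0, 0, 0, 0.4]
    - [0, 0, 0, 0, 0, 0, 0.4]
    - [0, 0, 0, 0, 0, 0, 0.4]

```text
time: 11.2
position: [600.1, -158.5, 44.1]
eef_rot: [0.658, 0.753, -0.0, -0.0]
contact_force: [1.0, -0.4, -2.5]
gripper_width: 0.103
```

```bash
python3 - <<'E'
from h import *
c=snap('scene','s4.png');snap('wrist','w6.png');s=state();print(s['position'],s['contact_force'],R.from_quat(s['eef_rot']).as_matrix())
a=cv2.imread('pics/w6.png')[60:280,180:440]
cv2.imwrite('pics/w6c.png',cv2.resize(a,None,fx=3,fy=3,interpolation=cv2.INTER_CUBIC))
a=cv2.imread('pics/s4.png')[150:290,160:320];cv2.imwrite('pics/s4c.png',cv2.resize(a,None,fx=4,fy=4,interpolation=cv2.INTER_CUBIC))
E
```

```text
[ 600.70615975 -158.54035586   44.87690903] [-0.63339543 -0.2702049  -2.30194583] [[-1.34400914e-01  9.90926498e-01  1.03483276e-03]
 [ 9.90926958e-01  1.34401249e-01 -2.61303685e-04]
 [-3.98015561e-04  9.90324225e-04 -9.99999430e-01]]
```

View pics/w6c.png

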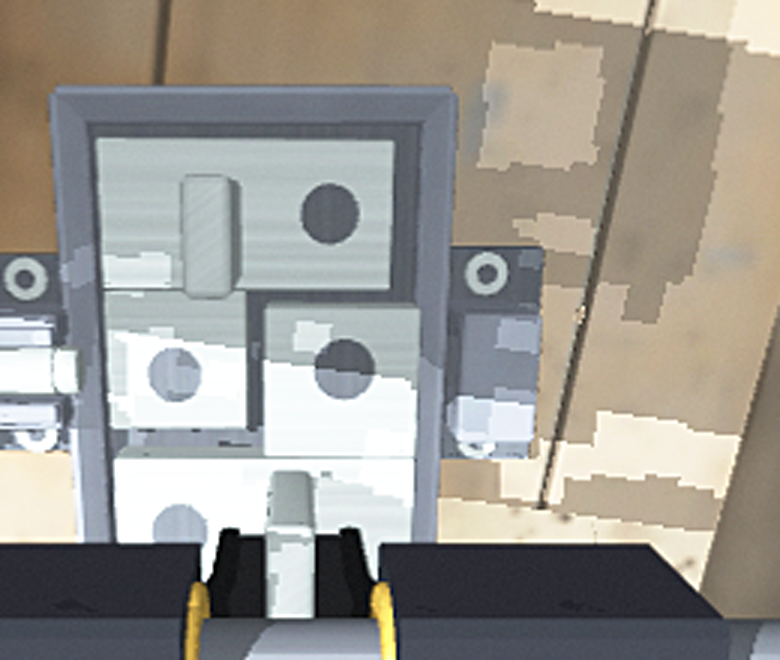

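View pics/s4c.png

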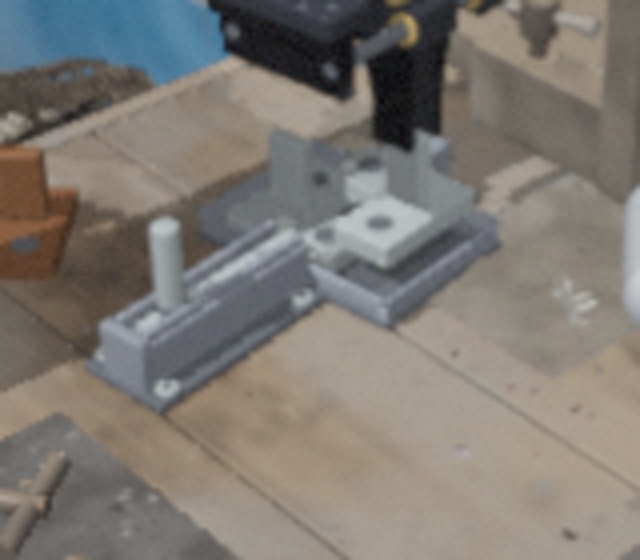

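```bash
cat > m6.py <<'E'
from h import *
np.set_printoptions(precision=1,suppress=True)
Q=lambda u,v:('w6',(u/3+180,v/3+60))
z=44.9-20.5+12
c0=np.array([586.4,-127.8]);th=np.radians(7.8);Rt=np.array([[np.cos(th),np.sin(th)],[-np.sin(th),np.cos(th)]])
t=lambda p:np.r_[Rt@(p[:2]-c0),p[2]]
for n,v in dict(inner=(265,458),right=(415,458),left=(118,459),tr=(418,305),tl=(267,305)).items(): print(n,t(onz(*Q(*v),z)))
for n,v,zz in [('TL',(52,87),18),('TR',(457,90),18),('pinTL',(96,138),16),('pinTR',(393,140),16),('pinBR',(390,289),16),('pinarmR',(246,360),16),('pinarmBR',(243,430),16),('pinarmBL',(108,428),16),('inTR',(421,124),12),('s1',(25,277),9),('k1',(487,273),9)]: print(n,t(onz(*Q(*v),zz)))
print('tcp',t(state()['position']))
E
python3 m6.py
```

```text
inner [  2.8 -19.   36.4]
right [ 37.7 -19.1  36.4]
left [-31.4 -19.2  36.4]
tr [37.1 16.4 36.4]
tl [ 3.6 16.4 36.4]
TL [-45.4  63.7  18. ]
TR [46.9 62.9 18. ]
pinTL [-36.5  52.8  16. ]
pinTR [32.8 52.3 16. ]
pinBR [33.1 17.9 16. ]
pinarmR [-2.3  0.4 16. ]
pinarmBR [ -3.3 -17.6  16. ]
pinarmBL [-37.6 -17.   16. ]
inTR [39.8 56.1 12. ]
s1 [-57.7  20.3   9. ]
k1 [58.  21.1  9. ]
tcp [ 10.  -32.4  44.9]
```

jog_arm:
  motion:
    - [-0.1, -0.2, 0, 0, 0, 0, 0.4]
    - [0, 0, 0.7, 0, 0, 0, 0.4]
    - [0, 0, 0, 0, 0, 0, 0.4]
    - [0, 0, 0, 0, 0, 0, 0.4]

```text
time: 11.8
position: [598.3, -159.5, 37.3]
eef_rot: [0.658, 0.753, -0.0, -0.0]
contact_force: [0.0, 0.1, -1.9]
gripper_width: 0.105
```

```bash
python3 - <<'E'
from h import *
snap('wrist','w7.png');s=state();print(s['position'],s['contact_force'],R.from_quat(s['eef_rot']).as_matrix()[:,1])
c0=np.array([586.4,-127.8]);th=np.radians(7.8);Rt=np.array([[np.cos(th),np.sin(th)],[-np.sin(th),np.cos(th)]])
print(Rt@(s['position'][:2]-c0))
a=cv2.imread('pics/w7.png')[60:280,180:440]
cv2.imwrite('pics/w7c.png',cv2.resize(a,None,fx=3,fy=3,interpolation=cv2.INTER_CUBIC))
E
```

```text
[ 598.44360091 -159.49842509   37.40434074] [ 0.24594645  0.73376666 -2.17938581] [9.90902763e-01 1.34579742e-01 8.04837868e-05]
[  7.63020169 -33.03965039]
```

View pics/w7c.png

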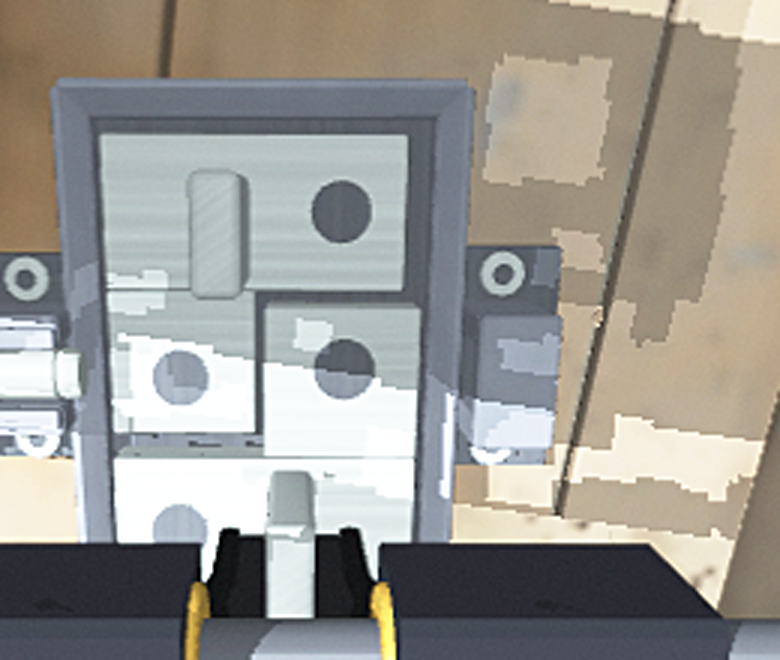

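jog_arm:
  motion:
    - [-0.03, 0, 0.4, 0, 0, 0, 0.4]
    - [0, 0, 0.4, 0, 0, 0, 0.4]
    - [0, 0, 0.3, 0, 0, 0, 0.4]
    - [0, 0, 0, 0, 0, 0, 0.4]
    - [0, 0, 0, 0, 0, 0, 0.4]

```text
time: 12.48
position: [598.5, -159.9, 26.4]
eef_rot: [0.658, 0.753, 0.0, 0.0]
contact_force: [0.3, -1.0, -3.0]
gripper_width: 0.103
```

```bash
cat > st.py <<'E'
from h import *
import sys
fn=sys.argv[1]
snap('wrist',fn+'.png');s=state();print(s['position'],s['contact_force'],R.from_quat(s['eef_rot']).as_matrix()[:,1],s['gripper_width'])
c0=np.array([586.4,-127.8]);th=np.radians(7.8);Rt=np.array([[np.cos(th),np.sin(th)],[-np.sin(th),np.cos(th)]])
print(Rt@(s['position'][:2]-c0))
a=cv2.imread('pics/'+fn+'.png')[60:280,180:440]
cv2.imwrite('pics/'+fn+'c.png',cv2.resize(a,None,fx=3,fy=3,interpolation=cv2.INTER_CUBIC))
E
python3 st.py w8
```

```text
[ 598.5366043  -159.86100736   26.50210018] [-0.4279258  -0.3776667  -1.52870312] [9.90910174e-01 1.34524915e-01 2.73180155e-04] 0.10308120270757039
[  7.67313653 -33.41150001]
```

View pics/w8c.png

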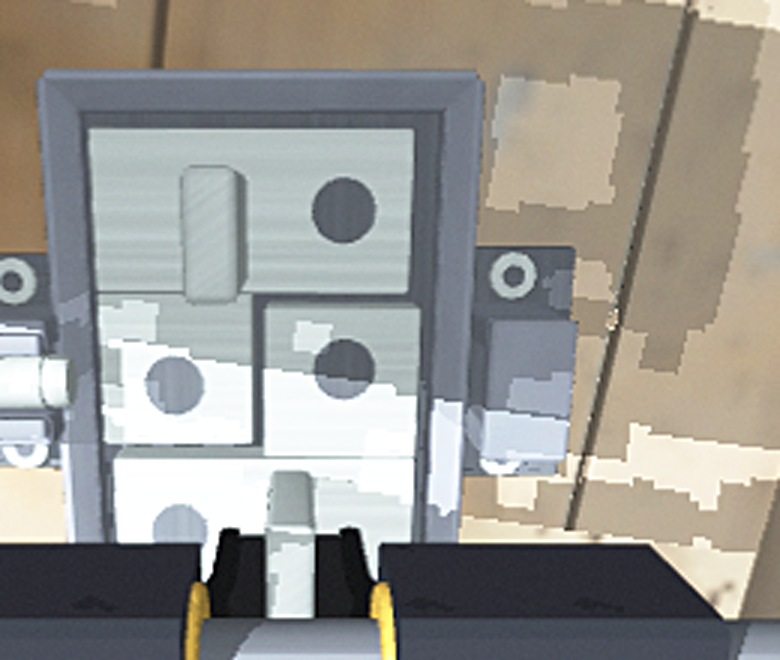

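The plate is inside the walls with gaps all round and about 2 mm to go. I'll set it down and release.

jog_arm:
  motion:
    - [0, 0, 0.1, 0, 0, 0, 0.4]
    - [0, 0, 0.1, 0, 0, 0, 0.4]
    - [0, 0, 0, 0, 0, 0, 0.4]

```text
time: 12.9
position: [598.3, -159.8, 24.3]
eef_rot: [0.658, 0.753, -0.0, -0.0]
contact_force: [-0.4, -0.8, -1.9]
gripper_width: 0.103
```

jog_arm:
  motion:
    - [0, 0, 0.1, 0, 0, 0, 0.4]
    - [0, 0, 0, 0, 0, 0, 0.4]

```text
time: 13.15
position: [598.6, -159.9, 23.5]
eef_rot: [0.658, 0.753, 0.0, 0.0]
contact_force: [1.0, -0.0, -1.5]
gripper_width: 0.101
```

jog_arm:
  motion:
    - [0, 0, 0.1, 0, 0, 0, 0.4]
    - [0, 0, 0, 0, 0, 0, 0.4]
    - [0, 0, 0, 0, 0, 0, 3]
    - [0, 0, 0, 0, 0, 0, 3]
    - [0, 0, 0, 0, 0, 0, 3]

```text
time: 13.78
position: [598.5, -159.8, 22.3]
eef_rot: [0.658, 0.753, 0.0, 0.0]
contact_force: [0.6, -0.3, -0.5]
gripper_width: 0.318
```

```bash
python3 st.py w9
```

```text
[ 598.43079927 -159.81688516   22.3140122 ] [-0.48795822  0.13394323 -0.20130461] [ 9.90910361e-01  1.34523817e-01 -1.00307451e-05] 0.32841230891613316
[  7.5742985  -33.35342664]
```

View pics/w9c.png

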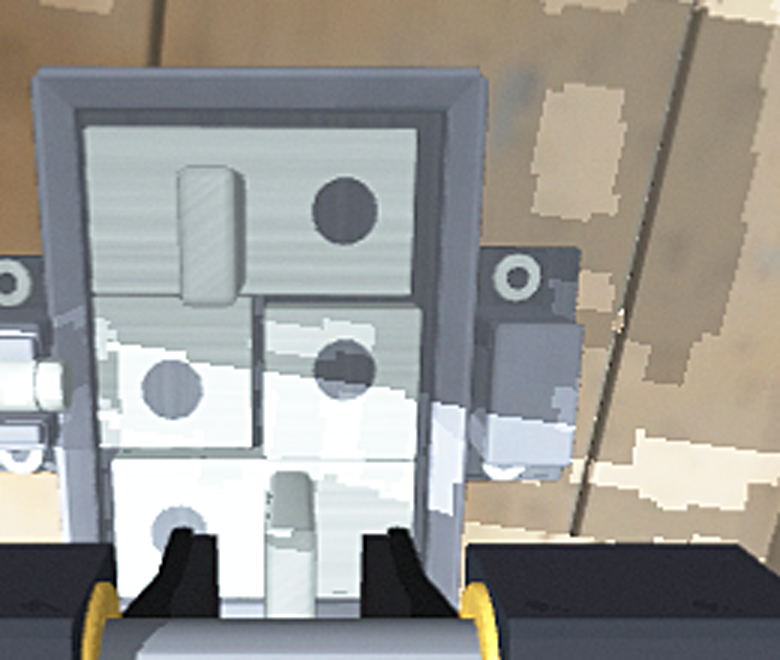

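jog_arm:
  motion:
    - [0, 0, -1, 0, 0, 0, 3]
    - [0, 0, -4, 0, 0, 0, 3]
    - [0, 0, -4, 0, 0, 0, 4]
    - [0, -3, -3, 0, 0, 0, 5]
    - [0, -5, 0, 0, 0, 0, 5]
    - [0, 0, 0, 0, 0, 0, 5]
    - [0, 0, 0, 0, 0, 0, 5]

```text
time: 14.7
position: [520.0, -170.4, 143.1]
eef_rot: [0.658, 0.753, 0.001, 0.001]
contact_force: [-1.1, 0.7, 0.7]
gripper_width: 0.572
```

```bash
python3 st.py w10; python3 -c "
from h import *
snap('scene','s5.png')
a=cv2.imread('pics/w10.png')[120:280,150:410];cv2.imwrite('pics/w10c.png',cv2.resize(a,None,fx=3,fy=3,interpolation=cv2.INTER_CUBIC))
a=cv2.imread('pics/s5.png')[150:290,160:320];cv2.imwrite('pics/s5c.png',cv2.resize(a,None,fx=4,fy=4,interpolation=cv2.INTER_CUBIC))"
```

```text
[ 520.33519311 -170.29318484  142.87600395] [ 0.02616211 -0.03366769 -0.26797025] [0.99079507 0.13536289 0.00142052] 0.5674879859487568
[-71.22055166 -33.13400803]
```

View pics/w10c.png

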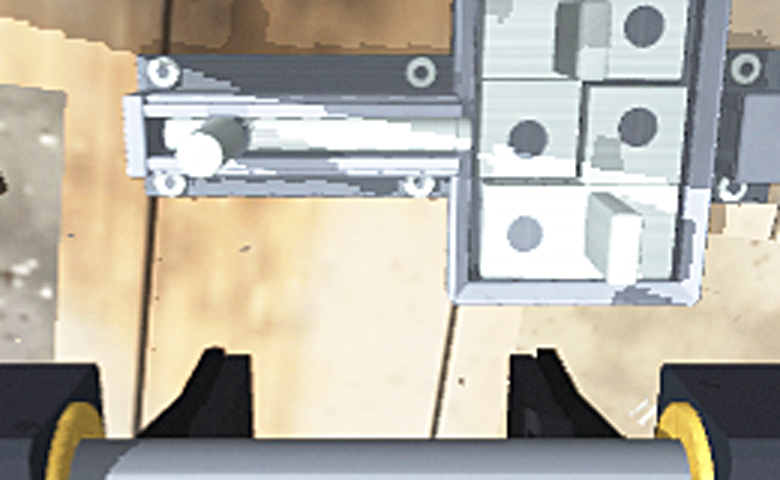

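View pics/s5c.png

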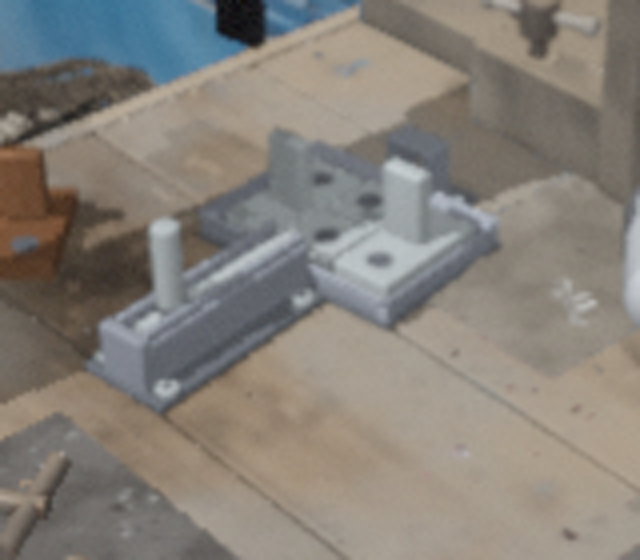

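Both plates lie flat side by side, and the bolt is withdrawn with the knob at w10c (198,155). Next I'll locate the knob.

```bash
python3 -c "
from h import *
print(tri([('w10',(198/3+150,155/3+120)),('s5',(165/4+160,226/4+150))]),onz('w10',(198/3+150,155/3+120),75.5))
# plate corner heights: measured tab top from two views
print(tri([('w10',(621/3+150,246/3+120)),('s5',(408/4+160,168/4+150))]))
print(state()['position'])"
```

```text
(array([ 462.22668294, -145.15050822,   74.49131748]), [np.float64(0.49188338537174614), np.float64(0.49188338537176307)]) [ 462.00249236 -144.69478845   75.5       ]
(array([ 597.16313521, -160.10501321,   54.40749011]), [np.float64(1.0733183163632747), np.float64(1.07331831636323)])
[ 520.4129559  -170.26692153  142.6375784 ]
```

jog_arm:
  motion:
    - [1.6, -2.7, 0, 0, 0, 0, 5]
    - [1.7, -2.7, 0, 0, 0, 0, 5]
    - [0, 0, 2, 0, 0, 0, 5]
    - [0, 0, 3, 0, 0, 0, 5]
    - [0, 0, 0, 0, 0, 0, 5]

```text
time: 15.42
position: [460.3, -144.6, 90.9]
eef_rot: [0.658, 0.753, -0.002, -0.002]
contact_force: [0.2, -0.3, 0.0]
gripper_width: 0.571
```

```bash
python3 st.py w11
```

```text
[ 461.35939854 -145.14732505   92.00782516] [ 0.34995542  0.6940222  -0.12957516] [ 0.99085381  0.13492566 -0.00194753] 0.5746859538780866
[-126.23800802   -0.21686803]
```

jog_arm:
  motion:
    - [0, 0.1, 2.5, 0, 0, 0, 5]
    - [0, 0, 2.5, 0, 0, 0, 4]
    - [0, 0, 0, 0, 0, 0, 1]
    - [0, 0, 0, 0, 0, 0, 1]
    - [0, 0, 0, 0, 0, 0, 1]
    - [0, 0, 0, 0, 0, 0, 1]
    - [0, 0, 0, 0, 0, 0, 1]
    - [0, 0, 0, 0, 0, 0, 1]

```text
time: 16.48
position: [463.5, -145.2, 43.3]
eef_rot: [0.658, 0.753, 0.001, 0.001]
contact_force: [1.0, 0.2, 5.7]
gripper_width: 0.128
```

jog_arm:
  motion:
    - [0, 0.5, 0, 0, 0, 0, 1]
    - [0, 1, 0, 0, 0, 0, 1]
    - [0, 1, 0, 0, 0, 0, 1]
    - [0, 1, 0, 0, 0, 0, 1]
    - [0, 1, 0, 0, 0, 0, 1]
    - [0, 0, 0, 0, 0, 0, 1]

```text
time: 17.23
position: [508.1, -139.2, 43.3]
eef_rot: [0.658, 0.753, 0.001, 0.001]
contact_force: [2.0, 0.0, 6.1]
gripper_width: 0.128
```

```bash
python3 st.py w12
```

```text
[ 508.14426088 -139.20364042   43.29859499] [1.52776116 0.83923177 5.83918265] [0.99089134 0.13464464 0.00227458] 0.1261447312421684
[-79.07935612  -0.67760969]
```

View pics/w12.png

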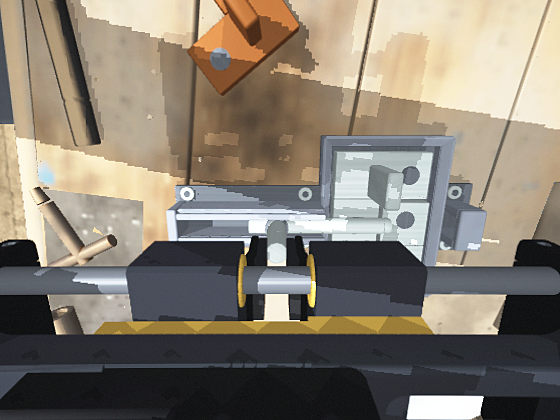

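jog_arm:
  motion:
    - [0.03, 1, 0, 0, 0, 0, 1]
    - [0, 1, 0, 0, 0, 0, 1]
    - [0, 1, 0, 0, 0, 0, 1]
    - [0, 1, 0, 0, 0, 0, 1]
    - [0, 0.7, 0, 0, 0, 0, 1]
    - [0, 0, 0, 0, 0, 0, 1]

```text
time: 18.02
position: [554.2, -133.0, 43.3]
eef_rot: [0.658, 0.753, 0.0, 0.001]
contact_force: [0.5, -0.6, 6.6]
gripper_width: 0.13
```

jog_arm:
  motion:
    - [0, 0.3, 0, 0, 0, 0, 1]
    - [0, 0.3, 0, 0, 0, 0, 1]
    - [0, 0, 0, 0, 0, 0, 1]

```text
time: 18.4
position: [559.2, -132.4, 43.3]
eef_rot: [0.658, 0.753, -0.0, 0.0]
contact_force: [-0.4, -0.8, 7.7]
gripper_width: 0.129
```

jog_arm:
  motion:
    - [0, 0.15, 0, 0, 0, 0, 1]
    - [0, 0, 0, 0, 0, 0, 1]

```text
time: 18.65
position: [560.4, -132.2, 43.3]
eef_rot: [0.658, 0.753, -0.0, -0.0]
contact_force: [-1.5, -1.4, 8.2]
gripper_width: 0.124
```

jog_arm:
  motion:
    - [0, 0.15, 0, 0, 0, 0, 1]
    - [0, 0, 0, 0, 0, 0, 1]

```text
time: 18.9
position: [561.8, -132.0, 43.3]
eef_rot: [0.658, 0.753, -0.0, -0.0]
contact_force: [-2.3, 0.8, 8.1]
gripper_width: 0.13
```

jog_arm:
  motion:
    - [0, 0.15, 0, 0, 0, 0, 1]
    - [0, 0, 0, 0, 0, 0, 1]

```text
time: 19.15
position: [562.0, -131.9, 43.2]
eef_rot: [0.658, 0.753, -0.001, -0.001]
contact_force: [-5.2, -1.2, 9.6]
gripper_width: 0.127
```

jog_arm:
  motion:
    - [0, 0.15, 0, 0, 0, 0, 1]
    - [0, 0, 0, 0, 0, 0, 1]

```text
time: 19.4
position: [562.0, -132.0, 43.1]
eef_rot: [0.658, 0.753, -0.002, -0.002]
contact_force: [-8.5, -1.0, 13.0]
gripper_width: 0.126
```

jog_arm:
  motion:
    - [0, -0.15, 0, 0, 0, 0, 1]
    - [0, 0, 0, 0, 0, 0, 4]
    - [0, 0, 0, 0, 0, 0, 4]
    - [0, 0, 0, 0, 0, 0, 4]
    - [0, 0, -2, 0, 0, 0, 4]
    - [0, 0, -4, 0, 0, 0, 4]
    - [-2, 0, -4, 0, 0, 0, 4]
    - [-5, 0, -2, 0, 0, 0, 4]

```text
time: 20.4
position: [574.9, -198.1, 164.3]
eef_rot: [0.656, 0.755, 0.002, 0.001]
contact_force: [0.5, -1.0, -0.5]
gripper_width: 0.459
```

jog_arm:
  motion:
    - [-5, 0, -2, 0, 0, 0, 4]
    - [0, 0, 0, 0, 0, 0, 4]
    - [0, 0, 0, 0, 0, 0, 4]

```text
time: 20.78
position: [579.6, -248.9, 181.6]
eef_rot: [0.658, 0.753, 0.0, -0.001]
contact_force: [0.1, 0.8, 0.6]
gripper_width: 0.46
```

```bash
python3 st.py w13; python3 -c "
from h import *
snap('scene','s6.png');snap('side','d6.png')
a=cv2.imread('pics/w13.png')[60:220,150:410];cv2.imwrite('pics/w13c.png',cv2.resize(a,None,fx=3,fy=3,interpolation=cv2.INTER_CUBIC))
a=cv2.imread('pics/s6.png')[150:290,160:360];b=cv2.imread('pics/d6.png')[180:320,205:405];cv2.imwrite('pics/s6c.png',cv2.resize(np.hstack([a,b]),None,fx=2,fy=2,interpolation=cv2.INTER_CUBIC))"
```

```text
[ 579.65188075 -247.97058262  181.30599897] [-1.34968028  0.59608465 -0.36169908] [ 0.99067324  0.13625143 -0.00143906] 0.45970201573020725
[ -22.99470398 -118.14292036]
```

View pics/w13c.png

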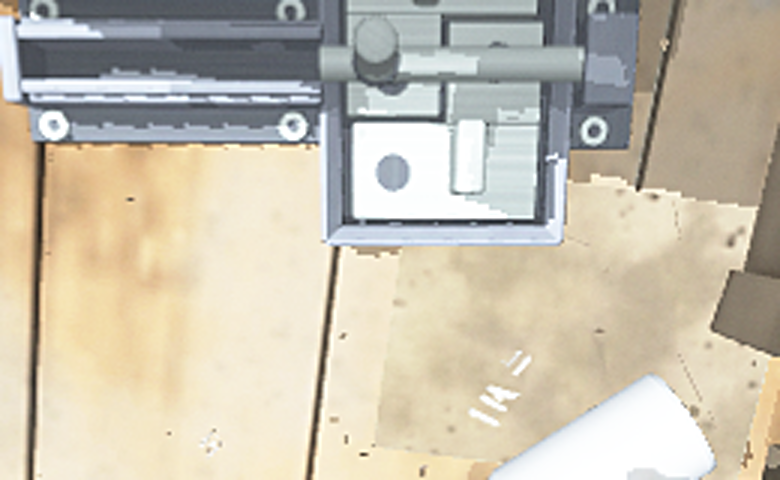

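View pics/s6c.png

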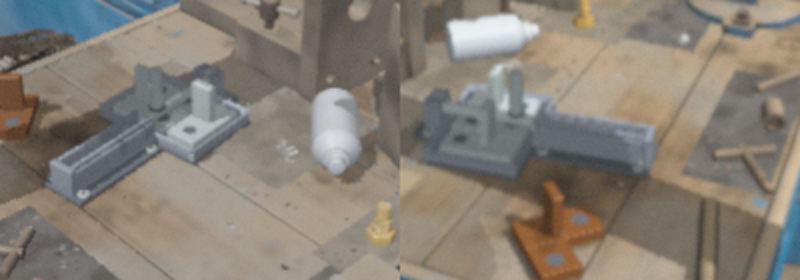

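```bash
python3 -c "
from h import *
p=onz('w13',(377/3+150,35/3+60),75.5);print(p)
print(tri([('w13',(377/3+150,35/3+60)),('s6',(160+158/2,150+85/2))]))
c0=np.array([586.4,-127.8]);th=np.radians(7.8);Rt=np.array([[np.cos(th),np.sin(th)],[-np.sin(th),np.cos(th)]])
print(Rt@(p[:2]-c0)+[130,0])
print('moved', np.hypot(p[0]-462.2,p[1]+145), np.hypot(562-463.5,13.2))
for f in('scene','side'):
  print(f)
"
python3 - <<'E'
import cv2,numpy as np
a=cv2.imread('pics/scene0.png');b=cv2.imread('pics/s6.png')
for n,(y0,y1,x0,x1) in dict(can=(190,240,310,345),brass=(248,275,340,362),brown=(180,222,140,185)).items(): print(n,np.abs(a[y0:y1,x0:x1].astype(int)-b[y0:y1,x0:x1]).mean())
E
```

```text
[ 561.26191982 -130.35510766   75.5       ]
(array([ 562.41858929, -128.63450902,   54.4668522 ]), [np.float64(2.3409117397353647), np.float64(2.3409117397353176)])
[104.74773345   0.88016154]
moved 100.13858811639727 99.38053129260278
scene
side
can 5.984380952380953
brass 5.613916947250281
brown 19.735802469135802
```

```bash
python3 -c "
from rig import *
print(job_done())"
```

```text
the job is handed in; nothing more can be done
None
```

I drew the bolt back about 62 mm, to roughly 5 mm of travel. I then laid the loose plate flat beside its twin and shot the bolt home into the keeper. The job was handed in at about 21 s, with the open gripper clear above the bench.

**What the last checks showed:**
- **Bolt:** it stalled on its end stop with about 8.5 N sideways on the tool. The wrist view puts its travel at about 104.7 mm against the nominal 104, and shows the tip inside the keeper.
- **Plate:** before the bolt was shot, both plates lay flat with gaps all round. The loose plate's tab top measured about 54 mm high (56 expected, within the 2 mm calibration).
- **Bystanders:** the spray can and the brass fitting look unchanged in the scene picture.

**Checks that failed or disagreed:**
- **Two-view check of the knob at the end:** it gave a height of 54 mm with a 2.3 mm residual. The point I picked in the scene picture was probably a plate tab rather than the knob, so I discarded it. The final travel figure rests on the wrist view and the stall.
- **Side view of the loose plate's tab:** early on it disagreed by about 4 mm, so I used the wrist and scene views instead.
- **Brown look-alike:** its patch of the scene picture changed in brightness. I put that down to the arm's shadow, as I never came near it.

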